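# Load a meal carton into the pick-up chute

## Robot

A 6-joint arm with a two-finger parallel gripper is mounted at the origin on a cart in front of the work surface, level with it; the furniture and walls round the work are solid. World frame = base frame: x ahead of the robot, y to its left, z up, the work surface at z = 0. Lengths are in m, angles in rad, forces in N, time in s.
With the tool pointing down it reaches from about 0.325 to 0.9 m from the base axis. Payload 6.1 kg.
Tool frame: the origin (TCP) lies at the very end of the fingers, on their centre line; the grasp point (between the pads) lies 19 mm behind it; x points along the fingers, y is the direction in which the jaws open and shut, and the axes are right-handed (so a half turn about x gives the same grasp; the last joint's range is limited). The gripper opens to 87 mm and grips with 3 to 60 N. Pads are 19 mm wide; open, the fingers measure 117 mm over their backs; the gripper's body (75 mm by 190 mm) begins 51 mm behind the grasp point.
Start: joints at [-1.264, 0.22, 1.526, -0, 1.395, -0.126], TCP at [0.262, -0.567, 0.223] pointing down, gripper open.
Joint ranges: [-2.98, 2.98], [-0.91, 2.08], [0.09, 2.57], [-1.24, 4.39], [0.2, 2.65], [-2.68, 2.68]. Speed limits (rad/s): [2.57, 2.57, 3.01, 3.14, 3.14, 3.14].

## Interface

Orientations are given as [roll, pitch, yaw] about the fixed x, y, z axes, in that order (R = Rz(yaw) Ry(pitch) Rx(roll)).
In Python, from station import observe, get_image, camera_model, hand_in gives the robot as it stands.
- The arm moves only by the tool jog_arm, never from a script. Its argument "steps" is a list of rows, each an object with "claw": the closure in counts, from 0 (fully open) to 255 (shut); "delta_pos": the shift along the tool's x, y, z in mm, a list of three; "turn": the turn, a rotation vector about the tool's x, y, z in degrees, a list of three. A call has 1 to 12 rows; each row shifts and turns the commanded pose from where the row before left it, along the tool's axes as they then stand; what a row does not reach is not made up. A row lasts 1/10 s, in which the tool goes at most 50 mm and 8.59 degrees, less where a joint would pass 70% of its speed; a pose out of reach is approached as far as the arm can. A call with a gripper value outside its range is refused whole. The fingers move at their own pace and stop on an object; the grip force is fixed at half the most. Time passes only in rows, so rows that do not move let the fingers close. It gives the time, the measured TCP pose, the force and the opening at its end, in the units of the state.
- observe(): the state, without advancing time (a new reading comes with each control period).
- get_image(name): name is "scene" or "top" or "wrist"; returns the picture (480x640x3 uint8, blue, green, red); there is no depth.
- camera_model(name): a dict with "mtx" (3x3 intrinsics, pixels), "k1" (the pictures are not rectified: a ray, as slopes to the right and down, at radius r is drawn at 1 + k1 r^2 times it, then the intrinsics apply), "rvec" (rotation vector, rad) and "tvec" (3), from world to camera coordinates, as OpenCV has them; the wrist camera has in their place "hand_eye" (4x4, takes a point from camera to tool coordinates, whose origin is the TCP and whose axes are the tool frame's). Camera axes: x right, y down, z forward; pixel columns grow to the right and rows downward; lengths in m; the calibration is good to about 2 mm. A picture is of the moment at which its call begins: read the wrist's pose just before it. camera_model takes no time and is no camera call.
- hand_in(): hands the job in, once; it reports no verdict.
The state is a dict: "t": time; "joints": joint angles; "joint_vel": joint speeds; "effort": joint torques, N m; "position": TCP position; "tcp_rot": TCP orientation; "contact_force": force on the tool from outside, world axes, zero at the start; "wrist_torque": the same for the moment, N m; "opening": finger opening in m.
Only numpy, scipy, OpenCV 4.12 (cv2) and the standard library are available. Lean on these libraries where they do the work, as an engineer would, in place of code of your own. Each camera call takes 0.05 s, during which the arm holds its last target.

## Task

Load the brown meal carton into the steel pick-up chute: feed it lid up, end first, in through the sprung flap from the staff side, and see that it slides right down and lies flush in the chute's low corner, against both the front stop and the right-hand side wall. Let the flap shut behind it and leave the other things on the counter where they are.

Things in the scene. Friction and masses are not known exactly. Their poses are not given: they have to be found in the camera images.
- carton: closed kraft-brown card meal carton, a plain stiff box 120 long (x) x 60 wide (y) x 34 high (z) mm, about 0.14 to 0.27 kg, lying lid up on the counter; origin in the middle of its underside, z up through the lid; either end may go in first
- chute: free-standing stainless pick-up chute on a tube stand, fixed to the counter; about 290 mm long, 104 wide, 240 high. Origin on the counter below the middle of its loading mouth; x (level) points from the staff side to the customer side, the way the carton travels; y to the left. The mouth is high on the staff side, the pick-up end low on the far side
- deck: the chute's polished sloping floor, 330 x 96 mm. Origin ON its surface in the low corner where front stop (inner face x=0, 26 mm high) and right wall (inner face y=0) meet; x down the slope (falls 28 deg), y across to the left (rises 8 deg), z square to the floor. Left wall's inner face y=+96. Walls 4 thick, 58 high for x -235..-65, then 30. Friction 0.22 to 0.34: a free carton slides down
- mouth (a point): middle of the floor in the mouth plane, deck x=-235, y=48 mm. Above it the flap's hinge (z=50 mm along the deck's z) and a lintel (deck x -238..-226, top at z=60); from the lintel a clear cover at z=56..60 runs down to deck x=-58. Uphill of the mouth, deck x -330..-235, the floor is an open apron without walls or roof
- flap (a joint): sprung flap shutting the mouth, 90 mm wide, 46 mm from its top hinge to the lower edge. rad: 0 shut, square to the floor; grows as the edge swings inward and up, to 1.5. Closing spring 0.028 N m at 0, 0.13 at 1.2 rad. Over the carton it stands at about 1.25 and bears on it with about 3 N: that stops the carton sliding on until its rear end is past the edge or the flap is held up off it
- flap_edge (a point): middle of the flap's lower edge: 4 mm above the floor when shut, 43 mm inside the mouth when the flap lies on top of the carton
- dip_cup: white round dip cup, 76 mm wide at the rim, 47 high, upright; origin in the middle of its foot. To be left alone
- rice_bowl: small beige round bowl, 93 mm wide at the rim, 64 high, upright; origin in the middle of its foot. To be left alone
- sauce_bottle: upright squeeze bottle, 62 mm across, 206 high; origin in the middle of its foot. To be left alone
There are look-alikes about, which are no part of the job. Of the things that look like the carton, take the one that is farthest to the robot's left at the start.

How it is judged:
By the outcome, as a careful person would: the job done as asked, in the order asked, and still so for the second after the job is handed in, with the robot touching nothing.
It also fails if it takes over 56 s, if anything falls off the work surface, if the arm or the gripper's body presses on something with over 40 N, if the wrist force passes 120 N, or if a joint passes its speed limit or range.

## Working session

There is one attempt and no reset: what is moved stays moved. The work goes in short steps, Python scripts to look and compute and a tool call to move; the robot and the scene stay as the last step left them, time stands still between calls to the robot, and variables do not carry over. Pictures are saved under pics/ and viewed, and the job is handed in when it is done.

Besides the shell and the picture viewer there is one more tool, called after "Call:" in YAML: its name, and indented under it one key for each argument. jog_arm: Moves the arm, as the interface text tells. Its arguments: {"type":"object","properties":{"steps":{"type":"array"}},"required":["steps"]}

```bash
ls; mkdir -p pics; python3 - <<'E'
from station import *
import cv2
print(observe())
for n in ["scene","top","wrist"]:
    cv2.imwrite(f"pics/{n}0.png",get_image(n)); print(n,camera_model(n))
E
```

```text
pics
{'t': 0.0, 'joints': array([-1.26409305e+00,  2.21222768e-01,  1.52761003e+00, -1.50358414e-05,
        1.39473718e+00, -1.26081514e-01]), 'joint_vel': array([ 0.00085781,  0.00046947,  0.00127022, -0.00010682,  0.00201078,
       -0.00038581]), 'effort': array([-2.57609041e-03, -4.94614828e+01, -3.87380433e+01,  6.97814883e-02,
        5.70730562e-02, -1.42823633e-04]), 'position': array([ 0.26193475, -0.5667656 ,  0.22143994]), 'tcp_rot': array([-1.68939405,  1.56881894,  1.88498604]), 'contact_force': array([-0.15598164, -0.14875892, -0.39716094]), 'wrist_torque': array([-0.00870074,  0.02372764, -0.00308914]), 'opening': 0.08656935002704252}
scene {'mtx': array([[603.43886469,   0.        , 320.73569173],
       [  0.        , 603.43886469, 243.13580518],
       [  0.        ,   0.        ,   1.        ]]), 'k1': -0.0077728929873475605, 'rvec': array([ 0.98229217, -2.11262642,  1.35850706]), 'tvec': array([0.29404559, 0.32260868, 1.16725062])}
top {'mtx': array([[488.05893416,   0.        , 323.26531526],
       [  0.        , 488.05893416, 248.07593751],
       [  0.        ,   0.        ,   1.        ]]), 'k1': -0.02480840645327106, 'rvec': array([ 2.20479556, -2.15777075,  0.06541021]), 'tvec': array([-0.07666164,  0.54044677,  1.27320813])}
wrist {'mtx': array([[371.54445208,   0.        , 315.69262282],
       [  0.        , 371.54445208, 243.8647023 ],
       [  0.        ,   0.        ,   1.        ]]), 'k1': -0.07927336127962048, 'hand_eye': array([[ 8.67553404e-04, -2.68982105e-01,  9.63144784e-01,
        -1.63290720e-01],
       [ 9.99998233e-01, -1.37294688e-03, -1.28417869e-03,
         4.84007948e-04],
       [ 1.66776771e-03,  9.63144196e-01,  2.68980438e-01,
        -7.37504207e-02],
       [ 0.00000000e+00,  0.00000000e+00,  0.00000000e+00,
         1.00000000e+00]])}
```

View pics/scene0.png

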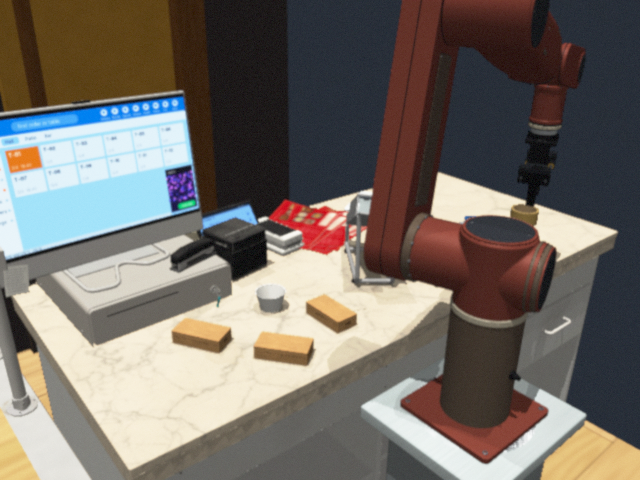

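View pics/top0.png

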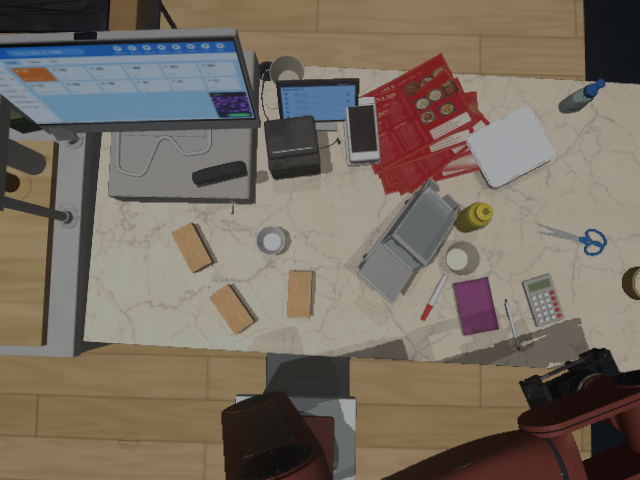

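The target carton is at about (192,247) in the top view. The chute apron is near (390,272), and the chute's far end near (430,190). I'll enlarge the chute.

```bash
python3 - <<'E'
import cv2
a=cv2.imread("pics/top0.png")[165:315,340:510]
cv2.imwrite("pics/topc.png",cv2.resize(a,None,fx=4.5,fy=4,interpolation=cv2.INTER_CUBIC))
a=cv2.imread("pics/scene0.png")[180:300,320:420]
cv2.imwrite("pics/scenec.png",cv2.resize(a,None,fx=5,fy=5,interpolation=cv2.INTER_CUBIC))
E
```

```text
(no output)
```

View pics/topc.png

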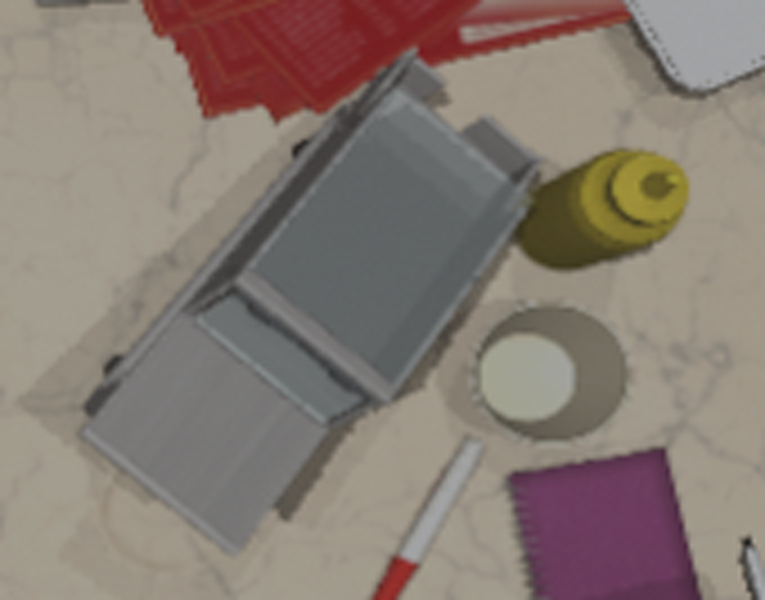

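View pics/scenec.png

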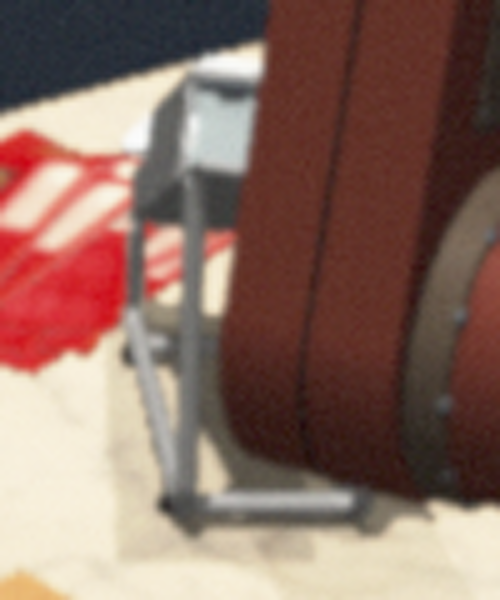

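View pics/wrist0.png

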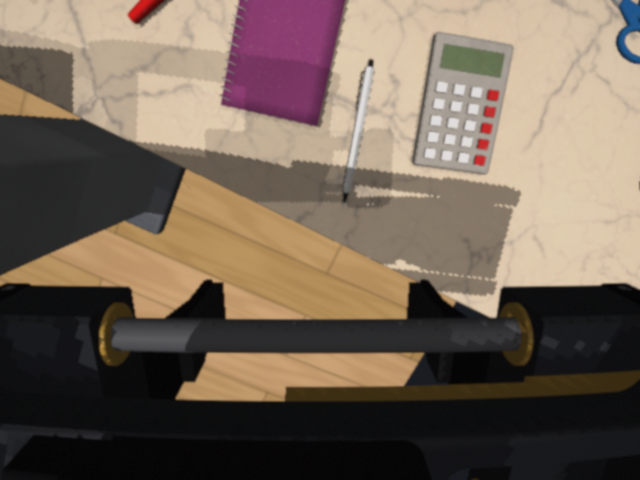

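Crop pixels: the apron's uphill corners are at (82,432) and (235,553). The flap's lower edge runs (195,320)–(328,422) and the lintel bar (240,278)–(392,400). In the scene view the arm hides most of the chute. I'll fit the chute pose from these points and take the carton poses from colour.

```bash
cat > h.py <<'E'
import numpy as np, cv2
from scipy.spatial.transform import Rotation as Ro
from scipy.optimize import least_squares
from station import *
def und(n,px):
    m=camera_model(n); K=m["mtx"]; k=np.array([m["k1"],0,0,0.])
    return cv2.undistortPoints(np.array(px,float).reshape(-1,1,2),K,k).reshape(-1,2)
def pose(n,ob=None):
    m=camera_model(n)
    if n=="wrist":
        T=np.eye(4);T[:3,:3]=Ro.from_euler("xyz",ob["tcp_rot"]).as_matrix();T[:3,3]=ob["position"]
        W=T@m["hand_eye"]; return W[:3,:3],W[:3,3]   # cam->world
    R=cv2.Rodrigues(m["rvec"])[0]; return R.T,-R.T@m["tvec"]
def onplane(n,px,z,ob=None):
    R,c=pose(n,ob); d=np.c_[und(n,px),np.ones(len(und(n,px)))]@R.T
    return c+d*((z-c[2])/d[:,2])[:,None]
def proj(n,P,ob=None):
    R,c=pose(n,ob); m=camera_model(n)
    q=(np.atleast_2d(P)-c)@R
    return cv2.projectPoints(q,np.zeros(3),np.zeros(3),m["mtx"],np.array([m["k1"],0,0,0.]))[0].reshape(-1,2)
def Rdeck(psi): # columns deck axes
    return (Ro.from_euler("z",psi)*Ro.from_euler("y",28,degrees=True)*Ro.from_euler("x",8,degrees=True)).as_matrix()
E
python3 - <<'E'
from h import *
img=cv2.imread("pics/top0.png"); hsv=cv2.cvtColor(img,cv2.COLOR_BGR2HSV)
m=cv2.inRange(hsv,(8,90,90),(20,220,255)); m[:210]=0; m[340:]=0; m[:,:140]=0;m[:,340:]=0
for c in cv2.findContours(m,cv2.RETR_EXTERNAL,cv2.CHAIN_APPROX_NONE)[0]:
    if cv2.contourArea(c)<200: continue
    r=cv2.minAreaRect(c); b=cv2.boxPoints(r); w=onplane("top",b,0.034)
    print("rect",r, "ctr",w.mean(0).round(4)); e=[w[1]-w[0],w[2]-w[1]]
    for v in e: print("   edge",np.linalg.norm(v).round(4),np.degrees(np.arctan2(v[1],v[0])).round(1))
f=lambda x,y:(340+x/4.5,165+y/4)
px=np.array([f(82,432),f(235,553),f(193,318),f(328,422),f(238,280),f(388,402)])
D=np.array([[-330,96,0],[-330,0,0],[-235,93,4],[-235,3,4],[-238,98,60],[-238,-2,60]])/1e3
def res(p): return (proj("top",p[:3]+D@Rdeck(p[3]).T)-px).ravel()
s=least_squares(res,[0.6,-0.2,0.06,-0.9]); print("free",s.x,np.degrees(s.x[3]),s.fun.round(1),s.cost)
p=s.x
R=Rdeck(p[3]); print("mouth",p[:3]+R@[-.235,.048,0], "lowcorner",p[:3])
print("cams",pose("top")[1],pose("scene")[1])
print("dip",onplane("top",[(271,240)],.047),"rice",onplane("top",[(461,258)],.064))
o=observe(); print(Ro.from_euler("xyz",o["tcp_rot"]).as_matrix().round(3))
E
```

```text
rect ((231.55001831054688, 308.85003662109375), (45.789772033691406, 22.578659057617188), 55.304847717285156) ctr [0.3776 0.1699 0.034 ]
   edge 0.0586 -53.9
   edge 0.1194 -143.4
rect ((299.22259521484375, 293.48974609375), (22.614126205444336, 45.74641799926758), 2.12109637260437) ctr [ 0.4214 -0.0052  0.034 ]
   edge 0.1185 -0.6
   edge 0.059 -90.9
rect ((191.552490234375, 247.2820281982422), (44.544673919677734, 22.314517974853516), 62.35402297973633) ctr [0.5358 0.2808 0.034 ]
   edge 0.0586 -60.9
   edge 0.1184 -150.3
free [ 0.64504445 -0.39104552  0.09577303 -0.63684091] -36.48829623683569 [ 0.8  0.4 -0.3 -0.4 -0.5 -0.2 -1.   0.5  0.  -0.5  0.9  0.1] 1.7725948809307015
mouth [ 0.5090121  -0.2313078   0.21199721] lowcorner [ 0.64504445 -0.39104552  0.09577303]
cams [ 0.45239102 -0.07831339  1.30699198] [-0.50428136  0.8314159   0.7793979 ]
dip [[0.55810642 0.07073232 0.047     ]] rice [[ 0.52092308 -0.41692939  0.064     ]]
[[-0.     0.419 -0.908]
 [ 0.001 -0.908 -0.419]
 [-1.    -0.001 -0.   ]]
```

Call:
jog_arm:
  steps:
    - {"claw": 0,"delta_pos": [-45,0,0],"turn": [0,0,0]}
    - {"claw": 0,"delta_pos": [-45,0,0],"turn": [0,0,0]}
    - {"claw": 0,"delta_pos": [-20,-28,-26],"turn": [0,0,0]}
    - {"claw": 0,"delta_pos": [0,-36,-33],"turn": [0,0,0]}
    - {"claw": 0,"delta_pos": [0,-36,-33],"turn": [0,0,0]}
    - {"claw": 0,"delta_pos": [0,-36,-33],"turn": [0,0,0]}
    - {"claw": 0,"delta_pos": [0,-36,-33],"turn": [0,0,0]}
    - {"claw": 0,"delta_pos": [0,-36,-33],"turn": [0,0,0]}
    - {"claw": 0,"delta_pos": [0,-36,-33],"turn": [0,0,0]}
    - {"claw": 0,"delta_pos": [0,-36,-33],"turn": [0,0,0]}
    - {"claw": 0,"delta_pos": [0,-36,-33],"turn": [0,0,0]}
    - {"claw": 0,"delta_pos": [0,-36,-33],"turn": [0,0,0]}

```text
t: 1.35
position: [0.4077, -0.1104, 0.3325]
tcp_rot: [2.405, 1.57, -0.304]
contact_force: [0.2, 0.4, -0.0]
opening: 0.0869
```

Call:
jog_arm:
  steps:
    - {"claw": 0,"delta_pos": [0,-36,-33],"turn": [0,0,0]}
    - {"claw": 0,"delta_pos": [0,-36,-33],"turn": [0,0,0]}
    - {"claw": 0,"delta_pos": [0,-36,-33],"turn": [0,0,0]}
    - {"claw": 0,"delta_pos": [0,-36,-33],"turn": [0,0,0]}
    - {"claw": 0,"delta_pos": [0,-36,-33],"turn": [0,0,0]}
    - {"claw": 0,"delta_pos": [0,-36,-33],"turn": [0,0,0]}
    - {"claw": 0,"delta_pos": [15,-36,-33],"turn": [0,0,0]}
    - {"claw": 0,"delta_pos": [40,-20,-20],"turn": [0,0,0]}
    - {"claw": 0,"delta_pos": [40,0,0],"turn": [-5,0,0]}
    - {"claw": 0,"delta_pos": [0,0,0],"turn": [0,0,0]}
    - {"claw": 0,"delta_pos": [0,0,0],"turn": [0,0,0]}

```text
t: 2.45
position: [0.5206, 0.2385, 0.2377]
tcp_rot: [-0.157, 1.569, -2.78]
contact_force: [-0.2, 0.0, 1.9]
opening: 0.0869
```

```bash
python3 - <<'E'
from h import *
o=observe(); print(o)
i=get_image("wrist"); cv2.imwrite("pics/w1.png",i); cv2.imwrite("pics/s1.png",get_image("scene")); cv2.imwrite("pics/t1.png",get_image("top"))
import pickle; pickle.dump(o,open("o1.pkl","wb"))
a=cv2.imread("pics/s1.png")[140:320,300:480]
cv2.imwrite("pics/s1c.png",cv2.resize(a,None,fx=3.3,fy=3.3,interpolation=cv2.INTER_CUBIC))
E
```

```text
{'t': 2.45, 'joints': array([ 2.91982337e-01,  8.79133242e-02,  1.64627720e+00, -1.57890446e-04,
        1.40964245e+00,  1.34483898e+00]), 'joint_vel': array([-0.01177588, -0.04229333, -0.05600048,  0.00027305, -0.00188989,
        0.00060667]), 'effort': array([  0.51670192, -40.39840579, -36.29270911,   0.08404467,
        -0.04205147,  -0.10356114]), 'position': array([0.52063354, 0.23850635, 0.2376539 ]), 'tcp_rot': array([-0.15653122,  1.56855059, -2.78015868]), 'contact_force': array([-0.24914256,  0.04089631,  1.94093513]), 'wrist_torque': array([-0.02519917, -0.0700153 , -0.0212002 ]), 'opening': 0.08685269261786778}
```

View pics/w1.png

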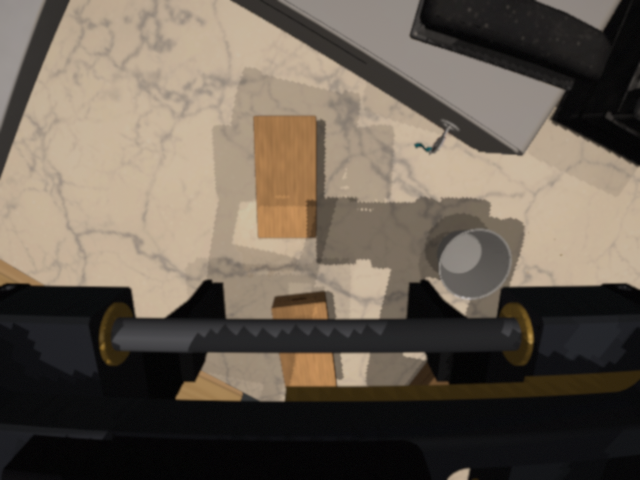

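View pics/s1c.png

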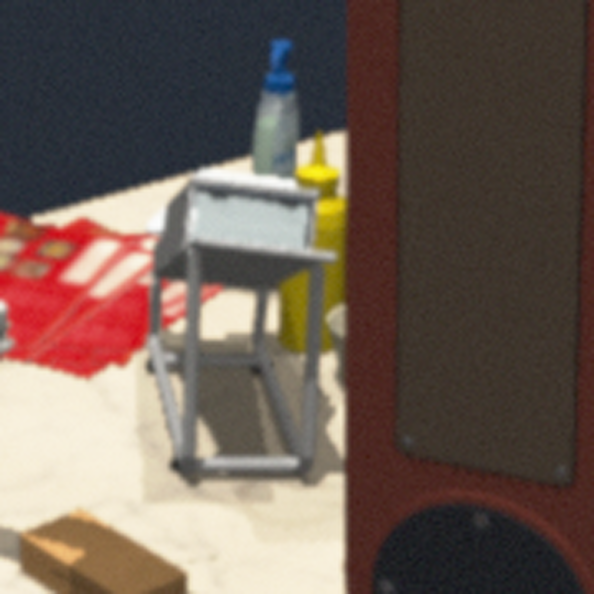

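The wrist view shows the carton's top face at columns 254–317, rows 116–237, with one look-alike behind the fingers. In the scene crop the apron's uphill edge runs (187,245)–(333,260) and the lintel's top edge (193,181)–(318,194).

```bash
python3 - <<'E'
from h import *
import pickle
o=pickle.load(open("o1.pkl","rb"))
img=cv2.imread("pics/w1.png"); hsv=cv2.cvtColor(img,cv2.COLOR_BGR2HSV)
m=cv2.inRange(hsv,(6,110,70),(20,255,255)); m[:80]=0; m[260:]=0; m[:,:230]=0;m[:,340:]=0
c=max(cv2.findContours(m,cv2.RETR_EXTERNAL,cv2.CHAIN_APPROX_NONE)[0],key=cv2.contourArea)
r=cv2.minAreaRect(c); b=cv2.boxPoints(r); w=onplane("wrist",b,0.034,o)
print(b.round(0).tolist(),"ctr",w.mean(0))
for v in (w[1]-w[0],w[2]-w[1]): print(np.linalg.norm(v),np.degrees(np.arctan2(v[1],v[0])))
R=Ro.from_euler("xyz",o["tcp_rot"]).as_matrix()
print("tool R",R.round(3),"ctr in tool",R.T@(w.mean(0)-o["position"]))
f=lambda x,y:(340+x/4.5,165+y/4)
g=lambda x,y:(300+x/3.3,140+y/3.3)
px=np.array([f(82,432),f(235,553),f(193,318),f(328,422),f(238,280),f(388,402)])
D=np.array([[-330,96,0],[-330,0,0],[-235,93,4],[-235,3,4],[-238,98,60],[-238,-2,60]])/1e3
px2=np.array([g(187,245),g(333,259),g(192,181),g(318,194)])
D2=np.array([[-330,96,0],[-330,0,0],[-238,98,60],[-238,-2,60]])/1e3
def res(p):
    P=lambda D:p[:3]+D@Rdeck(p[3]).T
    return np.r_[(proj("top",P(D))-px).ravel(),(proj("scene",P(D2))-px2).ravel()]
s=least_squares(res,[0.6,-0.2,0.06,-0.9]); p=s.x; print(p,np.degrees(p[3]),s.fun.round(1))
R=Rdeck(p[3]); print("mouth",p[:3]+R@[-.235,.048,0],"top lintel",p[:3]+R@[-.238,.1,.06])
E
```

```text
[[254.0, 116.0], [316.0, 116.0], [316.0, 237.0], [254.0, 237.0]] ctr [0.53801863 0.28312198 0.034     ]
0.05861252746283739 -60.68068815071646
0.11801411095689901 -150.407091639703
tool R [[-0.002  0.495 -0.869]
 [-0.001 -0.869 -0.495]
 [-1.    -0.     0.002]] ctr in tool [ 0.20358144 -0.03008445 -0.03764613]
[ 0.64530882 -0.39737779  0.05494888 -0.65008903] -37.24735783005006 [ 1.5 -0.8 -1.2 -2.3 -0.3  0.  -2.2  0.1 -0.1  0.2 -0.9  0.   4.8 -0.8
 -1.2 -0.1  0.9 -0.4  0.2  0.6]
mouth [ 0.51140457 -0.23585197  0.17117306] top lintel [ 0.56031812 -0.21884472  0.23143266]
```

Call:
jog_arm:
  steps:
    - {"claw": 0,"delta_pos": [20,-30,-23],"turn": [0,0,0]}
    - {"claw": 0,"delta_pos": [45,0,0],"turn": [0,0,0]}
    - {"claw": 0,"delta_pos": [45,0,0],"turn": [0,0,0]}
    - {"claw": 0,"delta_pos": [40,0,0],"turn": [0,0,0]}
    - {"claw": 0,"delta_pos": [30,0,0],"turn": [0,0,0]}
    - {"claw": 0,"delta_pos": [30,0,0],"turn": [0,0,0]}
    - {"claw": 0,"delta_pos": [20,0,0],"turn": [0,0,0]}
    - {"claw": 0,"delta_pos": [0,0,0],"turn": [0,0,0]}
    - {"claw": 0,"delta_pos": [0,0,0],"turn": [0,0,0]}

```text
t: 3.5
position: [0.5279, 0.2765, 0.0099]
tcp_rot: [2.99, 1.568, 0.367]
contact_force: [0.2, -0.1, 0.4]
opening: 0.0872
```

Call:
jog_arm:
  steps:
    - {"claw": 255,"delta_pos": [0,0,0],"turn": [0,0,0]}
    - {"claw": 255,"delta_pos": [0,0,0],"turn": [0,0,0]}
    - {"claw": 255,"delta_pos": [0,0,0],"turn": [0,0,0]}
    - {"claw": 255,"delta_pos": [0,0,0],"turn": [0,0,0]}
    - {"claw": 255,"delta_pos": [0,0,0],"turn": [0,0,0]}
    - {"claw": 255,"delta_pos": [0,0,0],"turn": [0,0,0]}

```text
t: 4.1
position: [0.5266, 0.2764, 0.0084]
tcp_rot: [2.844, 1.57, 0.223]
contact_force: [-2.1, -1.3, 3.5]
opening: 0.0595
```

The carton is gripped: the opening is 59.5 mm, with the grasp 13 mm behind its centre. Next I lift it and plan a staging pose above the apron.

Call:
jog_arm:
  steps:
    - {"claw": 255,"delta_pos": [-20,0,0],"turn": [0,0,0]}
    - {"claw": 255,"delta_pos": [-45,0,0],"turn": [0,0,0]}
    - {"claw": 255,"delta_pos": [-45,0,0],"turn": [0,0,0]}
    - {"claw": 255,"delta_pos": [-45,0,0],"turn": [0,0,0]}
    - {"claw": 255,"delta_pos": [-45,0,0],"turn": [0,0,0]}
    - {"claw": 255,"delta_pos": [-45,0,0],"turn": [0,0,0]}
    - {"claw": 255,"delta_pos": [-45,0,0],"turn": [0,0,0]}
    - {"claw": 255,"delta_pos": [-20,0,0],"turn": [0,0,0]}
    - {"claw": 255,"delta_pos": [0,0,0],"turn": [0,0,0]}

```text
t: 5.0
position: [0.5277, 0.2769, 0.3218]
tcp_rot: [2.987, 1.564, 0.365]
contact_force: [-0.1, 0.9, -2.6]
opening: 0.0596
```

```bash
cat >> h.py <<'E'
import json,os
def chute():
    p=np.array(json.load(open("chute.json"))); return p[:3],Rdeck(p[3])
def target(xd,yd,zd,a=0):
    """TCP world pos & R for deck coords (m); a = tilt deg of tool from square to deck toward pointing downhill"""
    t,R=chute(); Rt=np.c_[-R[:,2],-R[:,1],-R[:,0]]
    Rt=Rt@Ro.from_euler("y",a,degrees=True).as_matrix()
    return t+R@np.array([xd,yd,zd]),Rt
def plan(P,Rt):
    o=observe(); Rc=Ro.from_euler("xyz",o["tcp_rot"]).as_matrix()
    print("t",o["t"],"pos",o["position"].round(4),"F",o["contact_force"].round(1),"open",round(o["opening"],4),"q",o["joints"].round(2))
    print("move now-tool mm",(1e3*Rc.T@(P-o["position"])).round(1)," in target-tool axes",(1e3*Rt.T@(P-o["position"])).round(1))
    v=Ro.from_matrix(Rc.T@Rt).as_rotvec(degrees=True); print("turn",v.round(2),np.linalg.norm(v).round(1))
def indeck():
    o=observe(); t,R=chute(); return (R.T@(o["position"]-t)*1e3).round(1)
E
python3 - <<'E'
import json
json.dump([ 0.64530882,-0.39737779,0.05494888+.004,-0.65008903],open("chute.json","w"))
from h import *
P,Rt=target(-.345,.033,.115); print(P,Rt.round(3)); plan(P,Rt)
# tilt sign check
print(target(-.345,.033,.1,10)[1][:,0], target(-.345,.033,.1,0)[1][:,0])
E
```

```text
[ 0.45719181 -0.23339761  0.3255225 ] [[-0.286 -0.651 -0.703]
 [ 0.392 -0.749  0.534]
 [-0.874 -0.123  0.469]]
t 5.0 pos [0.5277 0.2769 0.3218] F [-0.1  0.9 -2.6] open 0.0596 q [0.35 0.1  1.48 0.   1.56 1.4 ]
move now-tool mm [ -5.4 407.8 314.8]  in target-tool axes [-183.3  427.5 -221.4]
turn [ 67.57 -20.51 -23.17] 74.3
[-0.15944927  0.29341432 -0.94259427] [-0.28584092  0.39217169 -0.87435481]
```

Call:
jog_arm:
  steps:
    - {"claw": 255,"delta_pos": [0,20,15],"turn": [0,0,0]}
    - {"claw": 255,"delta_pos": [0,38,29],"turn": [0,0,0]}
    - {"claw": 255,"delta_pos": [0,38,29],"turn": [0,0,0]}
    - {"claw": 255,"delta_pos": [0,38,29],"turn": [0,0,0]}
    - {"claw": 255,"delta_pos": [0,38,29],"turn": [0,0,0]}
    - {"claw": 255,"delta_pos": [0,38,30],"turn": [0,0,0]}
    - {"claw": 255,"delta_pos": [0,38,30],"turn": [0,0,0]}
    - {"claw": 255,"delta_pos": [0,38,30],"turn": [0,0,0]}
    - {"claw": 255,"delta_pos": [0,38,30],"turn": [0,0,0]}
    - {"claw": 255,"delta_pos": [0,38,30],"turn": [0,0,0]}
    - {"claw": 255,"delta_pos": [0,38,30],"turn": [0,0,0]}
    - {"claw": 255,"delta_pos": [-5,8,4],"turn": [0,0,0]}

```text
t: 6.2
position: [0.4529, -0.238, 0.3186]
tcp_rot: [-0.814, 1.564, 2.842]
contact_force: [-0.7, 1.5, -2.8]
opening: 0.0598
```

Call:
jog_arm:
  steps:
    - {"claw": 255,"delta_pos": [0,0,0],"turn": [7.5,-2.3,-2.6]}
    - {"claw": 255,"delta_pos": [0,0,0],"turn": [7.5,-2.3,-2.6]}
    - {"claw": 255,"delta_pos": [0,0,0],"turn": [7.5,-2.3,-2.6]}
    - {"claw": 255,"delta_pos": [0,0,0],"turn": [7.5,-2.3,-2.6]}
    - {"claw": 255,"delta_pos": [0,0,0],"turn": [7.5,-2.3,-2.6]}
    - {"claw": 255,"delta_pos": [0,0,0],"turn": [7.5,-2.3,-2.6]}
    - {"claw": 255,"delta_pos": [0,0,0],"turn": [7.5,-2.3,-2.6]}
    - {"claw": 255,"delta_pos": [0,0,0],"turn": [7.5,-2.3,-2.6]}
    - {"claw": 255,"delta_pos": [0,0,0],"turn": [7.5,-2.3,-2.6]}
    - {"claw": 255,"delta_pos": [0,0,0],"turn": [0,0,0]}
    - {"claw": 255,"delta_pos": [0,0,0],"turn": [0,0,0]}

```text
t: 7.3
position: [0.4554, -0.2339, 0.321]
tcp_rot: [-0.244, 1.055, 2.215]
contact_force: [0.6, 0.3, -2.9]
opening: 0.06
```

```bash
python3 - <<'E'
from h import *
import pickle
P,Rt=target(-.345,.033,.115); plan(P,Rt); print(indeck())
o=observe(); pickle.dump(o,open("o2.pkl","wb"))
for n in ("wrist","top","scene"):
    cv2.imwrite(f"pics/{n}2.png",get_image(n))
a=cv2.imread("pics/scene2.png")[100:320,300:520]
cv2.imwrite("pics/s2c.png",cv2.resize(a,None,fx=2.7,fy=2.7,interpolation=cv2.INTER_CUBIC))
E
```

```text
t 7.3 pos [ 0.4554 -0.2339  0.321 ] F [ 0.6  0.3 -2.9] open 0.06 q [-0.7   0.3   1.34  0.12  2.01  1.57]
move now-tool mm [-4.3 -2.   1.1]  in target-tool axes [-4.3 -2.1  1.1]
turn [ 0.03  0.57 -0.25] 0.6
[-343.9   30.9  110.7]
```

View pics/wrist2.png

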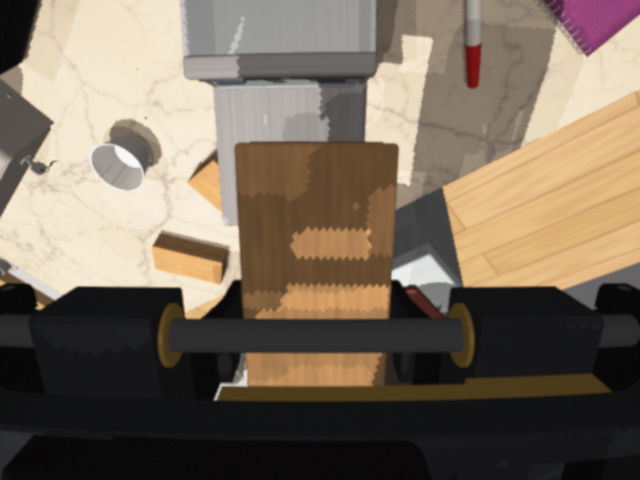

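View pics/s2c.png

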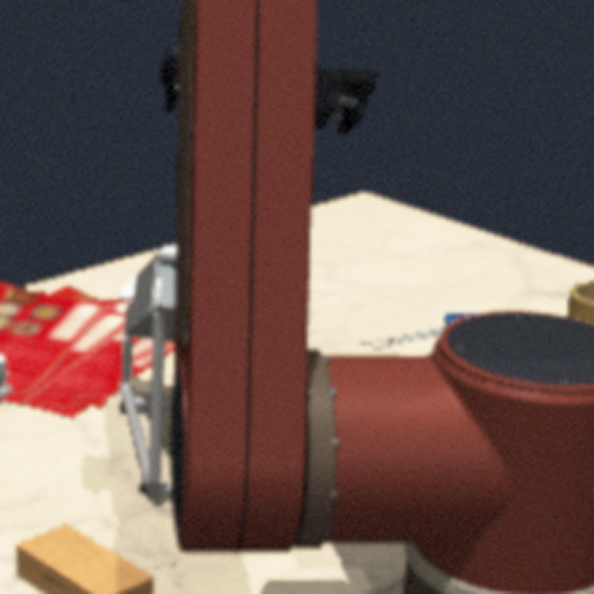

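View pics/top2.png

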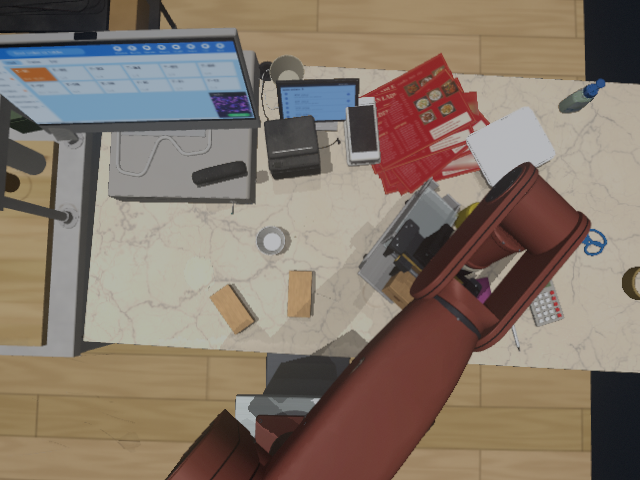

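The wrist view shows the lintel at rows 55–80, columns 183–377. The apron's left edge is at columns 216–222 and its right edge near 366. The carton is held square, with its front edge at row 143. I'll zoom in to refine the chute pose.

```bash
python3 - <<'E'
import cv2
a=cv2.imread("pics/wrist2.png")[0:150,170:400]
cv2.imwrite("pics/w2c.png",cv2.resize(a,None,fx=3.4,fy=3.4,interpolation=cv2.INTER_CUBIC))
from h import *
import pickle
o=pickle.load(open("o2.pkl","rb")); t,R=chute()
for d in [(-226,-4,60),(-226,100,60),(-238,-4,60),(-238,100,60),(-238,-4,50),(-238,100,50),(-235,0,0),(-235,96,0),(-330,96,0),(-330,0,0)]:
    print(d,proj("wrist",t+R@(np.array(d)/1e3),o).round(1))
E
```

```text
(-226, -4, 60) [[381.6  54.7]]
(-226, 100, 60) [[187.1  56.2]]
(-238, -4, 60) [[380.9  78.3]]
(-238, 100, 60) [[188.6  79.6]]
(-238, -4, 50) [[377.8  80.9]]
(-238, 100, 50) [[194.3  82.1]]
(-235, 0, 0) [[360.3  86.7]]
(-235, 96, 0) [[221.9  87.5]]
(-330, 96, 0) [[229.7 220.8]]
(-330, 0, 0) [[356.8 220.5]]
```

View pics/w2c.png

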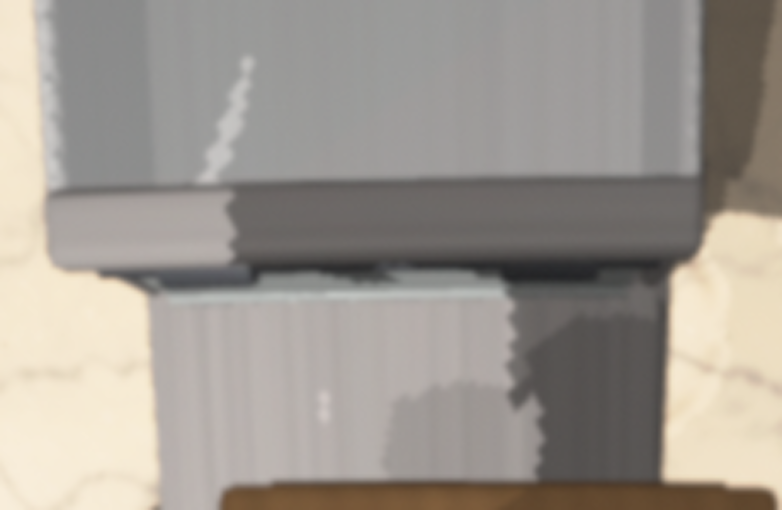

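```bash
python3 - <<'E'
from h import *
import pickle
o=pickle.load(open("o2.pkl","rb"))
a=cv2.imread("pics/wrist2.png")[190:240,200:250]; cv2.imwrite("pics/cor.png",cv2.resize(a,None,fx=8,fy=8,interpolation=cv2.INTER_CUBIC))
px=np.array([[184,55.9],[376,52.2],[184.3,78.6],[375.3,76.3],[214.7,88],[365.6,86]])
D=np.array([[-226,100,60],[-226,-4,60],[-238,100,60],[-238,-4,60],[-235,100,2],[-235,-4,2]])/1e3
pxc=np.array([[222,222.]]);Dc=np.array([[-330,100,0]])/1e3
p0=np.array(json.load(open("chute.json")))
def Rd(p): return (Ro.from_euler("z",p[3])*Ro.from_euler("y",p[4])*Ro.from_euler("x",p[5])).as_matrix()
def fit(free):
    def full(q): return np.r_[q,np.radians([28,8])] if not free else q
    def res(q):
        p=full(q);P=lambda D:p[:3]+D@Rd(p).T
        r=np.r_[(proj("wrist",P(D),o)-px).ravel(),(proj("wrist",P(Dc),o)-pxc).ravel()]
        return r
    s=least_squares(res,p0 if not free else np.r_[p0,np.radians([28,8])]); p=full(s.x)
    print(free,p[:3].round(4),np.degrees(p[3:]).round(2),s.fun.round(1)); 
    R=Rd(p);print(" mouth",(p[:3]+R@[-.235,.048,0]).round(4),"axes z",R[2].round(3)); return p
fit(0);fit(1)
R=Rdeck(p0[3]);print(" mouth old",(p0[:3]+R@[-.235,.048,0]).round(4))
# carton front edge in tool
E
```

```text
0 [ 0.6484 -0.3946  0.0585] [-36.69  28.     8.  ] [-0.8  0.5  1.1  0.6  0.7  1.1  1.4  0.1 -1.8 -0.7 -2.1 -1.   1.  -1.4]
 mouth [ 0.5129 -0.2344  0.1748] axes z [-0.469  0.123  0.874]
1 [ 0.6443 -0.3947  0.0555] [-37.09  29.31   6.24] [-0.9 -0.4  0.3  0.2  0.1 -0.   0.3 -0.2  0.   0.2 -0.7  0.8  0.9 -0.6]
 mouth [ 0.5116 -0.2346  0.175 ] axes z [-0.49   0.095  0.867]
 mouth old [ 0.5114 -0.2359  0.1752]
```

View pics/cor.png

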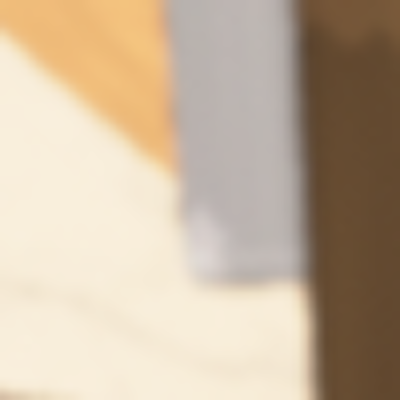

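```bash
python3 - <<'E'
from h import *
R=Rdeck(np.radians(-36.9)); t=np.array([.512,-.2346,.175])-R@[-.235,.048,0]
json.dump([*t,np.radians(-36.9)],open("chute.json","w"))
print(indeck())
plan(*target(-.345,.036,.012)); plan(*target(-.250,.036,.012))
E
```

```text
[-344.7   30.5  112.7]
t 7.45 pos [ 0.4557 -0.2337  0.3229] F [ 0.2  0.7 -3.6] open 0.06 q [-0.7   0.29  1.34  0.12  2.01  1.58]
move now-tool mm [100.7  -5.7  -0.3]  in target-tool axes [100.7  -5.5   0.3]
turn [-0.28  0.37 -0.11] 0.5
t 7.45 pos [ 0.4557 -0.2337  0.3229] F [ 0.2  0.7 -3.6] open 0.06 q [-0.7   0.29  1.34  0.12  2.01  1.58]
move now-tool mm [100.1  -6.2 -95.3]  in target-tool axes [100.7  -5.5 -94.7]
turn [-0.28  0.37 -0.11] 0.5
```

Call:
jog_arm:
  steps:
    - {"claw": 255,"delta_pos": [30,-6,0],"turn": [-0.3,0.4,-0.1]}
    - {"claw": 255,"delta_pos": [30,0,0],"turn": [0,0,0]}
    - {"claw": 255,"delta_pos": [25,0,0],"turn": [0,0,0]}
    - {"claw": 255,"delta_pos": [15,0,-10],"turn": [0,0,0]}
    - {"claw": 255,"delta_pos": [0,0,-10],"turn": [0,0,0]}
    - {"claw": 255,"delta_pos": [0,0,-5],"turn": [0,0,0]}
    - {"claw": 255,"delta_pos": [0,0,0],"turn": [0,0,0]}

```text
t: 8.15
position: [0.449, -0.2045, 0.2249]
tcp_rot: [-0.256, 1.065, 2.205]
contact_force: [-0.5, -0.8, -1.3]
opening: 0.0598
```

```bash
python3 - <<'E'
from h import *
print(indeck(), observe()["contact_force"].round(1)); plan(*target(-.250,.036,.012))
cv2.imwrite("pics/w3.png",get_image("wrist"))
E
```

```text
[-318.8   36.    13.7] [-0.5 -0.8 -1.3]
t 8.15 pos [ 0.449  -0.2045  0.2249] F [-0.5 -0.8 -1.3] open 0.0598 q [-0.68  0.29  1.52  0.13  1.82  1.58]
move now-tool mm [  1.8  -0.1 -68.8]  in target-tool axes [  1.7   0.  -68.8]
turn [-0.11 -0.07  0.03] 0.1
```

View pics/w3.png

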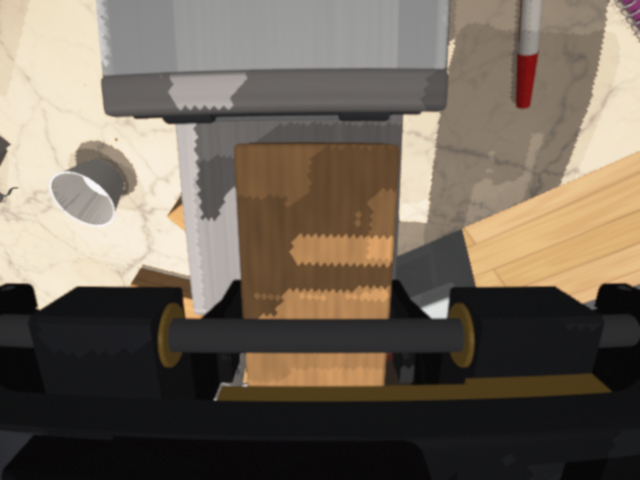

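```bash
python3 - <<'E'
from h import *
o=observe(); t,R=chute()
def ondeck(px,z):
    Rc,c=pose("wrist",o); d=np.c_[und("wrist",px),np.ones(len(px))]@Rc.T
    c=(c-t)@R; d=d@R; return ((c+d*((z-c[2])/d[:,2])[:,None])*1e3).round(1)
print("apron edges", ondeck([(181,125),(402,125),(197,305)],0))
print("lintel far", ondeck([(104,75),(447,68)],.06),"near",ondeck([(106,108),(446,107)],.06))
print("carton front", ondeck([(236,143),(398,143)],.040),"rear part",ondeck([(248,384),(387,384)],.040))
E
```

```text
apron edges [[-237.9   98.6    0. ]
 [-238.7   -3.5    0. ]
 [-328.4   98.9    0. ]]
lintel far [[-225.2  100.4   60. ]
 [-224.5   -2.9   60. ]] near [[-234.9  100.8   60. ]
 [-235.7   -3.3   60. ]]
carton front [[-246.4   64.9   40. ]
 [-246.6    6.6   40. ]] rear part [[-347.4   66.1   40. ]
 [-347.6    5.6   40. ]]
```

Call:
jog_arm:
  steps:
    - {"claw": 255,"delta_pos": [2,0,-9],"turn": [0,0,0]}
    - {"claw": 255,"delta_pos": [0,0,-10],"turn": [0,0,0]}
    - {"claw": 255,"delta_pos": [0,0,-10],"turn": [0,0,0]}
    - {"claw": 255,"delta_pos": [0,0,-10],"turn": [0,0,0]}
    - {"claw": 255,"delta_pos": [0,0,0],"turn": [0,0,0]}

```text
t: 8.7
position: [0.4754, -0.2243, 0.2031]
tcp_rot: [-0.254, 1.062, 2.206]
contact_force: [0.0, 1.2, -4.6]
opening: 0.0598
```

Call:
jog_arm:
  steps:
    - {"claw": 255,"delta_pos": [0,0,-10],"turn": [0,0,0]}
    - {"claw": 255,"delta_pos": [0,0,-10],"turn": [0,0,0]}
    - {"claw": 255,"delta_pos": [0,0,-9],"turn": [0,0,0]}
    - {"claw": 255,"delta_pos": [1,0,0],"turn": [0,0,0]}
    - {"claw": 255,"delta_pos": [1,0,0],"turn": [0,0,0]}
    - {"claw": 255,"delta_pos": [0,0,0],"turn": [0,0,0]}

```text
t: 9.3
position: [0.4956, -0.2393, 0.1896]
tcp_rot: [-0.256, 1.067, 2.204]
contact_force: [3.2, -3.4, -2.3]
opening: 0.0596
```

```bash
python3 - <<'E'
from h import *
o=observe();t,R=chute();print(indeck(), "F deck",(R.T@o["contact_force"]).round(1)); plan(*target(-.250,.036,.008))
cv2.imwrite("pics/w4.png",get_image("wrist"))
E
```

```text
[-250.9   35.6    9.9] F deck [ 5.1 -0.8  0.3]
t 9.3 pos [ 0.4956 -0.2393  0.1896] F [ 3.2 -3.4 -2.3] open 0.0596 q [-0.67  0.45  1.38  0.13  1.8   1.58]
move now-tool mm [ 1.9 -0.4 -0.9]  in target-tool axes [ 1.9 -0.4 -0.9]
turn [-0.15 -0.17  0.04] 0.2
```

View pics/w4.png

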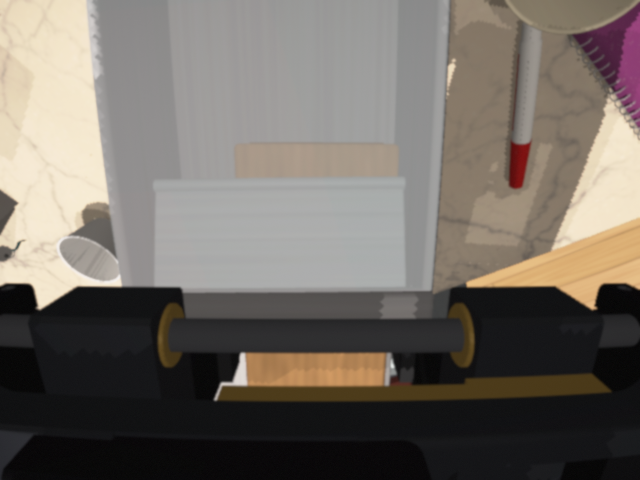

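Call:
jog_arm:
  steps:
    - {"claw": 255,"delta_pos": [1.5,0,0],"turn": [0,0,0]}
    - {"claw": 255,"delta_pos": [0,0,0],"turn": [0,0,0]}

```text
t: 9.55
position: [0.4955, -0.2392, 0.1896]
tcp_rot: [-0.257, 1.069, 2.203]
contact_force: [3.7, -4.6, 2.2]
opening: 0.0601
```

Call:
jog_arm:
  steps:
    - {"claw": 100,"delta_pos": [0,0,0],"turn": [0,0,0]}
    - {"claw": 30,"delta_pos": [0,0,0],"turn": [0,0,0]}
    - {"claw": 30,"delta_pos": [0,0,0],"turn": [0,0,0]}
    - {"claw": 30,"delta_pos": [0,0,0],"turn": [0,0,0]}
    - {"claw": 30,"delta_pos": [0,0,0],"turn": [0,0,0]}

```text
t: 10.05
position: [0.4943, -0.2376, 0.1877]
tcp_rot: [-0.255, 1.063, 2.205]
contact_force: [-0.2, -0.1, -0.0]
opening: 0.0754
```

```bash
python3 - <<'E'
from h import *
o=observe();t,R=chute();print(indeck(), "F deck",(R.T@o["contact_force"]).round(1))
cv2.imwrite("pics/w5.png",get_image("wrist"))
E
```

```text
[-251.9   35.9    7.2] F deck [-0.1 -0.2 -0.1]
```

View pics/w5.png

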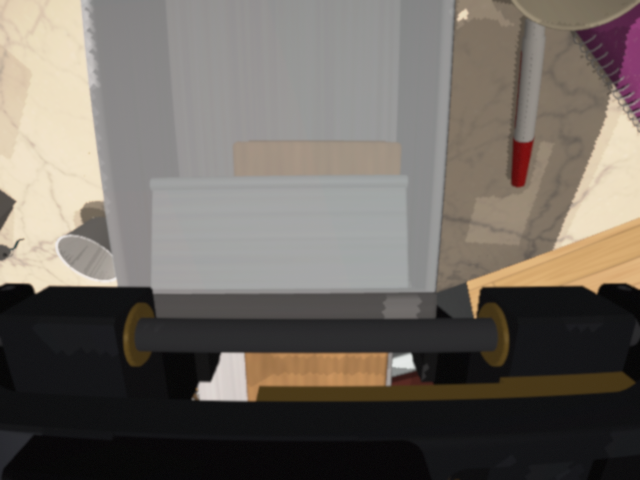

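Carton released and the flap is holding it: front edge at row 143, flap edge at row 180, still square. Next I back off, tilt, part-close, and push from behind with both fingertips.

Call:
jog_arm:
  steps:
    - {"claw": 30,"delta_pos": [-25,0,0],"turn": [0,0,0]}
    - {"claw": 30,"delta_pos": [-35,0,0],"turn": [0,0,0]}
    - {"claw": 197,"delta_pos": [-30,0,10],"turn": [0,0,0]}
    - {"claw": 197,"delta_pos": [0,0,30],"turn": [0,0,0]}
    - {"claw": 197,"delta_pos": [0,0,35],"turn": [0,0,0]}
    - {"claw": 197,"delta_pos": [0,0,15],"turn": [0,0,0]}

```text
t: 10.7
position: [0.4561, -0.2244, 0.3105]
tcp_rot: [-0.256, 1.065, 2.205]
contact_force: [0.3, -0.3, 0.1]
opening: 0.0529
```

Call:
jog_arm:
  steps:
    - {"claw": 197,"delta_pos": [0,0,0],"turn": [0,8,0]}
    - {"claw": 197,"delta_pos": [0,0,0],"turn": [0,8,0]}
    - {"claw": 197,"delta_pos": [0,0,0],"turn": [0,8,0]}
    - {"claw": 197,"delta_pos": [0,0,0],"turn": [0,8,0]}
    - {"claw": 197,"delta_pos": [0,0,0],"turn": [0,8,0]}
    - {"claw": 197,"delta_pos": [0,0,0],"turn": [0,8,0]}
    - {"claw": 197,"delta_pos": [0,0,0],"turn": [0,8,0]}
    - {"claw": 197,"delta_pos": [0,0,0],"turn": [0,8,0]}
    - {"claw": 197,"delta_pos": [0,0,0],"turn": [0,1,0]}
    - {"claw": 197,"delta_pos": [0,0,0],"turn": [0,0,0]}

```text
t: 11.7
position: [0.4566, -0.2246, 0.3087]
tcp_rot: [-2.938, 0.921, -0.549]
contact_force: [0.4, -0.0, 0.3]
opening: 0.0198
```

```bash
python3 - <<'E'
from h import *
print(indeck()); plan(*target(-.320,.035,.012,65));plan(*target(-.320,.035,.040,65))
cv2.imwrite("pics/w6.png",get_image("wrist"))
E
```

```text
[-342.3   36.1   97. ]
t 11.7 pos [ 0.4566 -0.2246  0.3087] F [ 0.4 -0.   0.3] open 0.0198 q [-0.66 -0.67  2.24  0.08  0.92  1.64]
move now-tool mm [56.2  1.1 67.6]  in target-tool axes [56.1  1.1 67.7]
turn [-0.07  0.07 -0.09] 0.1
t 11.7 pos [ 0.4566 -0.2246  0.3087] F [ 0.4 -0.   0.3] open 0.0198 q [-0.66 -0.67  2.24  0.08  0.92  1.64]
move now-tool mm [44.3  1.1 42.2]  in target-tool axes [44.3  1.1 42.3]
turn [-0.07  0.07 -0.09] 0.1
```

View pics/w6.png

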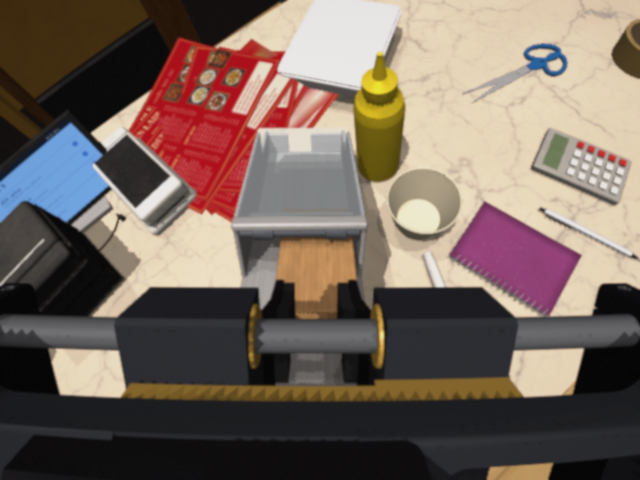

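Call:
jog_arm:
  steps:
    - {"claw": 197,"delta_pos": [18,1,23],"turn": [0,0,0]}
    - {"claw": 197,"delta_pos": [18,0,22],"turn": [0,0,0]}
    - {"claw": 197,"delta_pos": [18,0,20],"turn": [0,0,0]}
    - {"claw": 197,"delta_pos": [0,0,0],"turn": [0,0,0]}
    - {"claw": 197,"delta_pos": [0,0,0],"turn": [0,0,0]}

```text
t: 12.25
position: [0.4489, -0.2063, 0.2287]
tcp_rot: [-2.938, 0.92, -0.55]
contact_force: [-0.2, 0.1, 0.3]
opening: 0.0201
```

```bash
python3 - <<'E'
from h import *
print(indeck()); plan(*target(-.300,.035,.012,65));plan(*target(-.220,.035,.012,65));plan(*target(-.190,.035,.012,65))
cv2.imwrite("pics/w7.png",get_image("wrist"))
E
```

```text
[-319.8   35.1   17.7]
t 12.25 pos [ 0.4489 -0.2063  0.2287] F [-0.2  0.1  0.3] open 0.0201 q [-0.62 -0.67  2.39  0.06  0.78  1.67]
move now-tool mm [20.3  0.  -3.2]  in target-tool axes [20.3  0.1 -3.2]
turn [-0.11  0.04 -0.12] 0.2
t 12.25 pos [ 0.4489 -0.2063  0.2287] F [-0.2  0.1  0.3] open 0.0201 q [-0.62 -0.67  2.39  0.06  0.78  1.67]
move now-tool mm [ 92.8  -0.2 -37.1]  in target-tool axes [ 92.8   0.1 -37. ]
turn [-0.11  0.04 -0.12] 0.2
t 12.25 pos [ 0.4489 -0.2063  0.2287] F [-0.2  0.1  0.3] open 0.0201 q [-0.62 -0.67  2.39  0.06  0.78  1.67]
move now-tool mm [120.   -0.3 -49.8]  in target-tool axes [ 1.20e+02  1.00e-01 -4.97e+01]
turn [-0.11  0.04 -0.12] 0.2
```

View pics/w7.png

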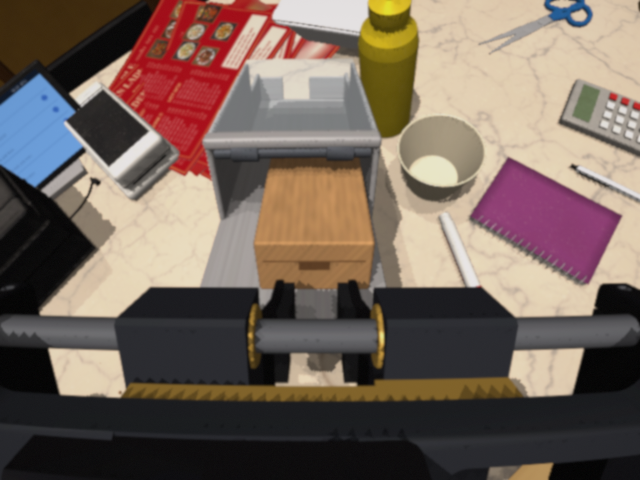

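Call:
jog_arm:
  steps:
    - {"claw": 197,"delta_pos": [10,0,-1.6],"turn": [0,0,0]}
    - {"claw": 197,"delta_pos": [10,0,-1.6],"turn": [0,0,0]}
    - {"claw": 197,"delta_pos": [9,0,-4.2],"turn": [0,0,0]}
    - {"claw": 197,"delta_pos": [9,0,-4.2],"turn": [0,0,0]}
    - {"claw": 197,"delta_pos": [9,0,-4.2],"turn": [0,0,0]}
    - {"claw": 197,"delta_pos": [9,0,-4.2],"turn": [0,0,0]}
    - {"claw": 197,"delta_pos": [0,0,0],"turn": [0,0,0]}

```text
t: 13.0
position: [0.4893, -0.2361, 0.196]
tcp_rot: [-2.938, 0.919, -0.551]
contact_force: [0.1, 0.7, 0.3]
opening: 0.02
```

```bash
python3 - <<'E'
from h import *
o=observe();t,R=chute();print(indeck(), "F deck",(R.T@o["contact_force"]).round(1)); plan(*target(-.220,.035,.012,65))
cv2.imwrite("pics/w8.png",get_image("wrist"))
E
```

```text
[-260.1   34.7   12.4] F deck [-0.5  0.6 -0. ]
t 13.0 pos [ 0.4893 -0.2361  0.196 ] F [0.1 0.7 0.3] open 0.02 q [-0.62 -0.45  2.32  0.08  0.62  1.66]
move now-tool mm [ 36.5  -0.4 -16.6]  in target-tool axes [ 36.5  -0.3 -16.6]
turn [-0.13 -0.04 -0.12] 0.2
```

View pics/w8.png

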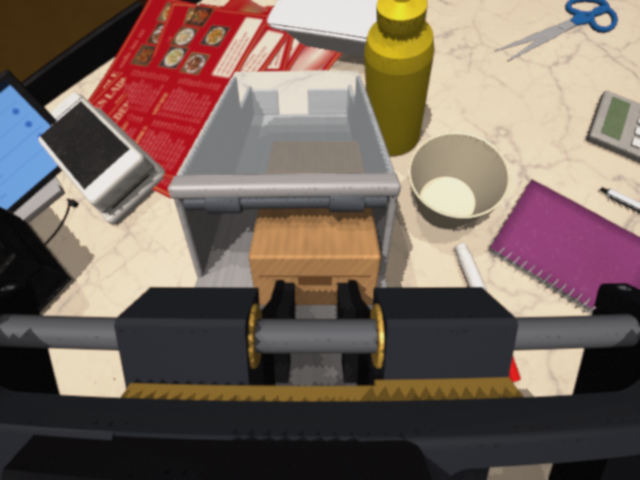

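Call:
jog_arm:
  steps:
    - {"claw": 197,"delta_pos": [9,0,-4.2],"turn": [0,0,0]}
    - {"claw": 197,"delta_pos": [9,0,-4.2],"turn": [0,0,0]}
    - {"claw": 197,"delta_pos": [9,0,-4.2],"turn": [0,0,0]}
    - {"claw": 197,"delta_pos": [9,0,-4.2],"turn": [0,0,0]}
    - {"claw": 197,"delta_pos": [0,0,0],"turn": [0,0,0]}

```text
t: 13.55
position: [0.5168, -0.2567, 0.1769]
tcp_rot: [-2.938, 0.918, -0.55]
contact_force: [0.8, -1.7, 0.4]
opening: 0.02
```

```bash
python3 - <<'E'
from h import *
o=observe();t,R=chute();print(indeck(), "F deck",(R.T@o["contact_force"]).round(1)); plan(*target(-.190,.035,.012,65))
cv2.imwrite("pics/w9.png",get_image("wrist"))
E
```

```text
[-220.7   34.7   11.7] F deck [ 1.3 -0.7  1.3]
t 13.55 pos [ 0.5168 -0.2567  0.1769] F [ 0.8 -1.7  0.4] open 0.02 q [-0.62 -0.31  2.27  0.09  0.54  1.64]
move now-tool mm [ 27.7  -0.4 -13.3]  in target-tool axes [ 27.7  -0.3 -13.3]
turn [-0.11 -0.06 -0.11] 0.2
```

View pics/w9.png

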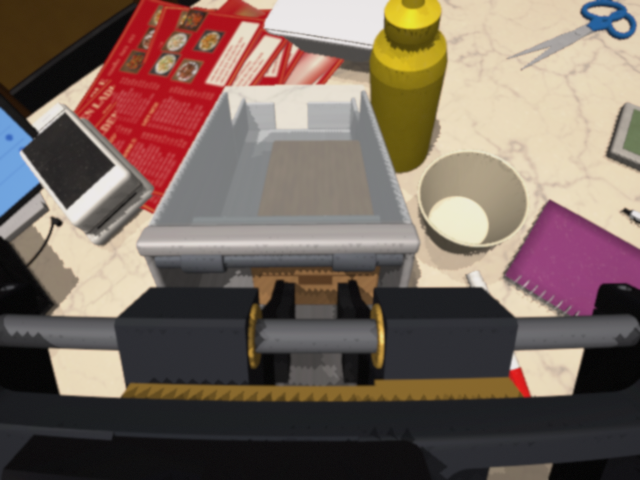

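Call:
jog_arm:
  steps:
    - {"claw": 197,"delta_pos": [7,0,-3.3],"turn": [0,0,0]}
    - {"claw": 197,"delta_pos": [7,0,-3.3],"turn": [0,0,0]}
    - {"claw": 197,"delta_pos": [0,0,0],"turn": [0,0,0]}

```text
t: 13.9
position: [0.5279, -0.265, 0.1693]
tcp_rot: [-2.938, 0.918, -0.55]
contact_force: [2.3, -1.5, 2.4]
opening: 0.0198
```

Call:
jog_arm:
  steps:
    - {"claw": 197,"delta_pos": [5,0,-2.3],"turn": [0,0,0]}
    - {"claw": 197,"delta_pos": [5,0,-2.3],"turn": [0,0,0]}
    - {"claw": 197,"delta_pos": [0,0,0],"turn": [0,0,0]}

```text
t: 14.2
position: [0.5355, -0.2707, 0.1639]
tcp_rot: [-2.938, 0.918, -0.55]
contact_force: [3.2, -1.4, 2.6]
opening: 0.02
```

```bash
python3 - <<'E'
from h import *
o=observe();t,R=chute();print(indeck(), "F deck",(R.T@o["contact_force"]).round(1)); plan(*target(-.190,.035,.012,65))
cv2.imwrite("pics/w10.png",get_image("wrist"))
E
```

```text
[-194.1   34.7   11.2] F deck [1.8 1.3 3.7]
t 14.2 pos [ 0.5355 -0.2707  0.1639] F [ 3.2 -1.4  2.6] open 0.02 q [-0.63 -0.22  2.22  0.1   0.49  1.63]
move now-tool mm [ 3.3 -0.3 -2.4]  in target-tool axes [ 3.3 -0.3 -2.4]
turn [-0.11 -0.09 -0.1 ] 0.2
```

View pics/w10.png

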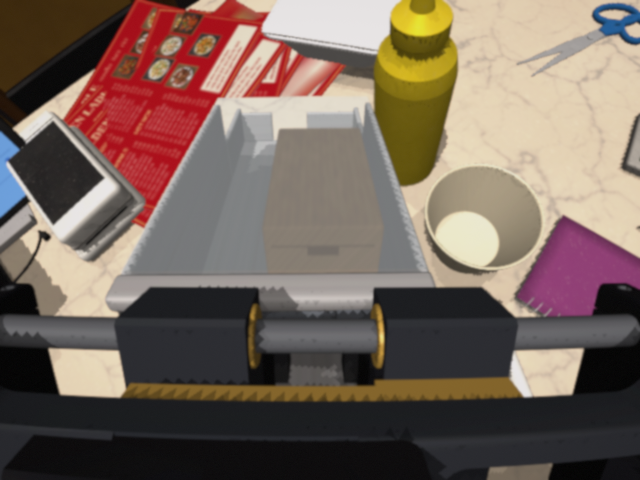

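```bash
cat >> h.py <<'E'
def ondeck(px,z,o=None,n="wrist"):
    t,R=chute(); Rc,c=pose(n,o); d=np.c_[und(n,px),np.ones(len(px))]@Rc.T
    c=(c-t)@R; d=d@R; return ((c+d*((z-c[2])/d[:,2])[:,None])*1e3).round(1)
E
python3 - <<'E'
from h import *
o=observe()
i=get_image("wrist"); cv2.imwrite("pics/w11.png",cv2.resize(i[90:300,90:450],None,fx=2.2,fy=2.2,interpolation=cv2.INTER_CUBIC))
print(ondeck([(265,238),(381,238),(278,130),(362,128)],.034,o))
E
```

```text
[[-173.4   59.    34. ]
 [-173.7    3.5   34. ]
 [ -47.7   62.2   34. ]
 [ -44.4   -0.5   34. ]]
```

View pics/w11.png

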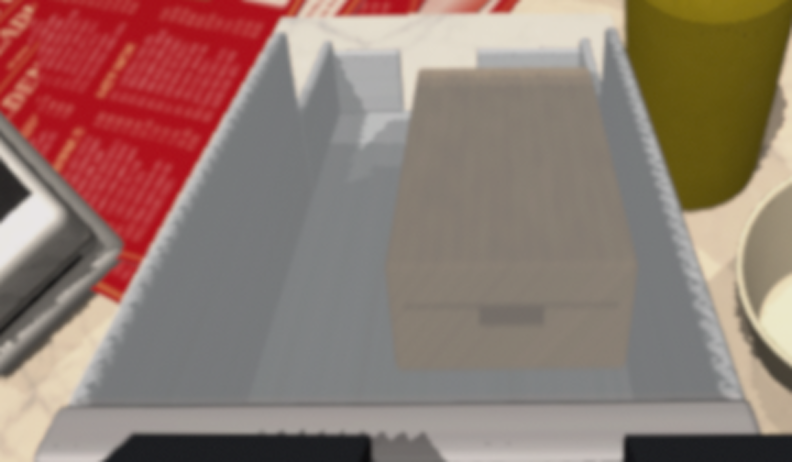

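Call:
jog_arm:
  steps:
    - {"claw": 197,"delta_pos": [0,0,0],"turn": [0,0,0]}
    - {"claw": 197,"delta_pos": [0,0,0],"turn": [0,0,0]}
    - {"claw": 197,"delta_pos": [0,0,0],"turn": [0,0,0]}
    - {"claw": 197,"delta_pos": [0,0,0],"turn": [0,0,0]}
    - {"claw": 197,"delta_pos": [0,0,0],"turn": [0,0,0]}
    - {"claw": 197,"delta_pos": [0,0,0],"turn": [0,0,0]}

```text
t: 14.9
position: [0.5352, -0.2705, 0.1641]
tcp_rot: [-2.939, 0.918, -0.55]
contact_force: [3.5, -2.5, 2.9]
opening: 0.0201
```

```bash
python3 - <<'E'
from h import *
o=observe()
i=get_image("wrist"); cv2.imwrite("pics/w12.png",cv2.resize(i[90:300,90:450],None,fx=2.2,fy=2.2,interpolation=cv2.INTER_CUBIC))
print(o["contact_force"])
E
```

```text
[ 3.53658224 -2.5460292   2.94072311]
```

View pics/w12.png

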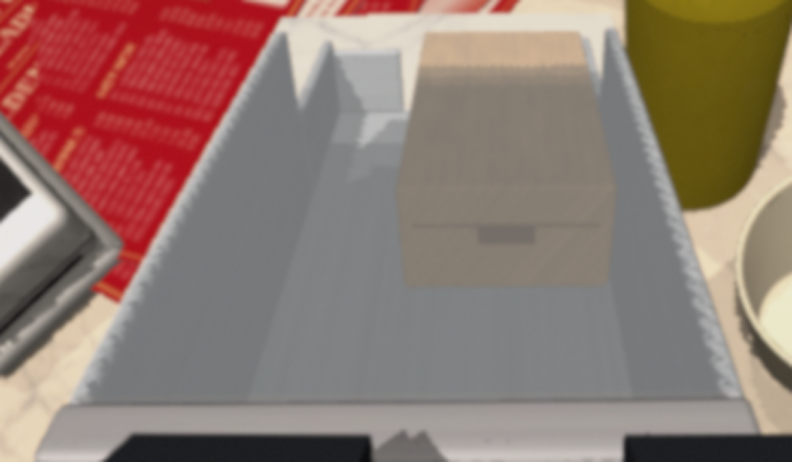

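Call:
jog_arm:
  steps:
    - {"claw": 197,"delta_pos": [-14,0,6.6],"turn": [0,0,0]}
    - {"claw": 197,"delta_pos": [-22,0,10.2],"turn": [0,0,0]}
    - {"claw": 197,"delta_pos": [-22,0,10.2],"turn": [0,0,0]}
    - {"claw": 197,"delta_pos": [-22,0,10.2],"turn": [0,0,0]}
    - {"claw": 197,"delta_pos": [-22,0,10.2],"turn": [0,0,0]}
    - {"claw": 255,"delta_pos": [-20,0,-20],"turn": [0,0,0]}
    - {"claw": 255,"delta_pos": [-20,0,-40],"turn": [0,0,0]}
    - {"claw": 255,"delta_pos": [0,0,-40],"turn": [0,0,0]}
    - {"claw": 255,"delta_pos": [0,0,0],"turn": [0,0,0]}
    - {"claw": 255,"delta_pos": [0,0,0],"turn": [0,0,0]}

```text
t: 15.95
position: [0.4899, -0.255, 0.3055]
tcp_rot: [-2.937, 0.924, -0.55]
contact_force: [0.4, -0.3, -0.3]
opening: 0.0006
```

```bash
python3 - <<'E'
from h import *
import pickle
o=observe(); pickle.dump(o,open("o13.pkl","wb"));print(indeck(),o["joints"].round(2),o["contact_force"].round(1))
i=get_image("wrist"); cv2.imwrite("pics/w13.png",i)
j=get_image("top"); cv2.imwrite("pics/t13.png",j)
E
```

```text
[-301.1   34.4  115.7] [-0.67 -0.52  2.16  0.09  0.86  1.62] [ 0.4 -0.3 -0.3]
```

View pics/w13.png

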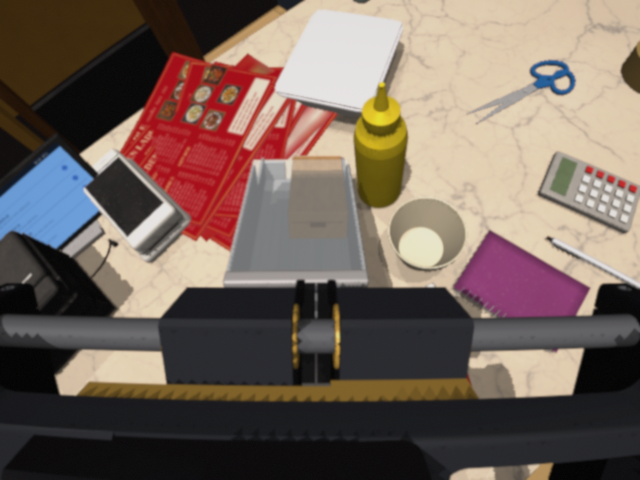

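View pics/t13.png

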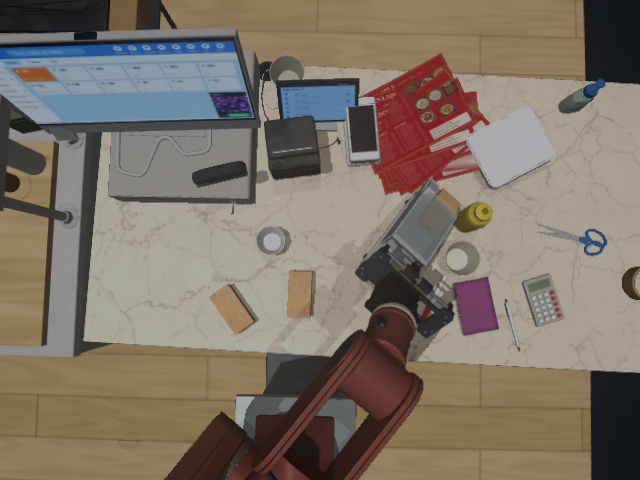

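Call:
jog_arm:
  steps:
    - {"claw": 255,"delta_pos": [0,0,-30],"turn": [0,-8,0]}
    - {"claw": 255,"delta_pos": [0,0,0],"turn": [0,-8,0]}
    - {"claw": 255,"delta_pos": [0,0,0],"turn": [0,-8,0]}
    - {"claw": 255,"delta_pos": [0,0,0],"turn": [0,-8,0]}
    - {"claw": 255,"delta_pos": [0,0,0],"turn": [0,-8,0]}
    - {"claw": 255,"delta_pos": [0,0,0],"turn": [0,-8,0]}
    - {"claw": 255,"delta_pos": [0,0,0],"turn": [0,-8,0]}
    - {"claw": 255,"delta_pos": [0,0,0],"turn": [0,-8,0]}
    - {"claw": 255,"delta_pos": [-15,0,-40],"turn": [0,-1,0]}
    - {"claw": 255,"delta_pos": [0,0,-45],"turn": [0,0,0]}
    - {"claw": 255,"delta_pos": [0,0,-45],"turn": [0,0,0]}
    - {"claw": 255,"delta_pos": [0,0,-25],"turn": [0,0,0]}

```text
t: 17.25
position: [0.6211, -0.3611, 0.2613]
tcp_rot: [-0.251, 1.057, 2.209]
contact_force: [0.2, -0.4, -0.4]
opening: 0.0004
```

Call:
jog_arm:
  steps:
    - {"claw": 255,"delta_pos": [0,0,0],"turn": [0,0,0]}
    - {"claw": 255,"delta_pos": [0,0,0],"turn": [0,0,0]}

```text
t: 17.45
position: [0.6202, -0.3603, 0.2638]
tcp_rot: [-0.252, 1.059, 2.208]
contact_force: [-0.1, -0.0, 0.6]
opening: 0.0006
```

```bash
python3 - <<'E'
from h import *
import pickle
o=observe(); pickle.dump(o,open("o14.pkl","wb"));print(indeck(),o["joints"].round(2),o["contact_force"].round(1))
i=get_image("wrist"); cv2.imwrite("pics/w14.png",i)
E
```

```text
[-133.6   34.3  157.9] [-0.69  0.89  0.6   0.14  2.15  1.61] [-0.1 -0.   0.6]
```

View pics/w14.png

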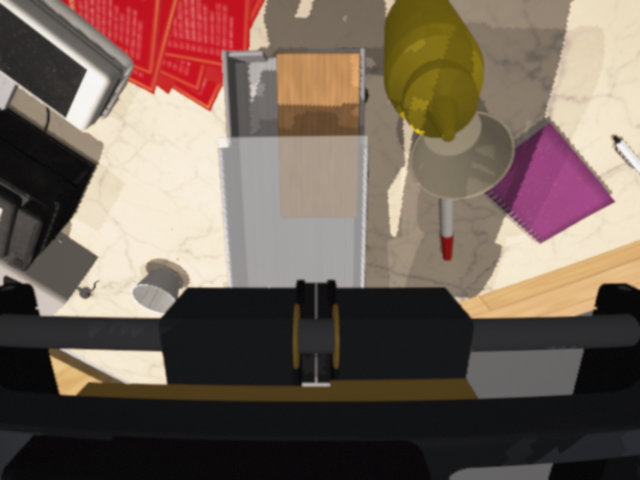

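```bash
python3 - <<'E'
from h import *
import pickle
o=pickle.load(open("o14.pkl","rb"))
i=cv2.imread("pics/w14.png"); cv2.imwrite("pics/w14c.png",cv2.resize(i[40:240,210:390],None,fx=3,fy=3,interpolation=cv2.INTER_CUBIC)); 
cv2.imwrite("pics/w14d.png",cv2.resize(i[40:110,300:380],None,fx=8,fy=8,interpolation=cv2.INTER_CUBIC))
t,R=chute()
for d in [(0,0,0),(0,0,30),(-58,0,30),(-58,0,0),(0,60,34),(0,0,34),(-120,0,34),(-120,60,34),(0,96,30),(0,0,26),(-58,96,60),(-58,0,60)]:
    print(d,proj("wrist",t+R@(np.array(d)/1e3),o).round(1))
E
```

```text
(0, 0, 0) [[358.5  63. ]]
(0, 0, 30) [[363.  55.]]
(-58, 0, 30) [[361.4 136.6]]
(-58, 0, 0) [[357.2 136.8]]
(0, 60, 34) [[279.8  54.1]]
(0, 0, 34) [[363.7  53.8]]
(-120, 0, 34) [[360.  217.8]]
(-120, 60, 34) [[283.8 218.1]]
(0, 96, 30) [[231.   56.2]]
(0, 0, 26) [[362.4  56.1]]
(-58, 96, 60) [[225.7 137.4]]
(-58, 0, 60) [[366.6 136.4]]
```

View pics/w14c.png

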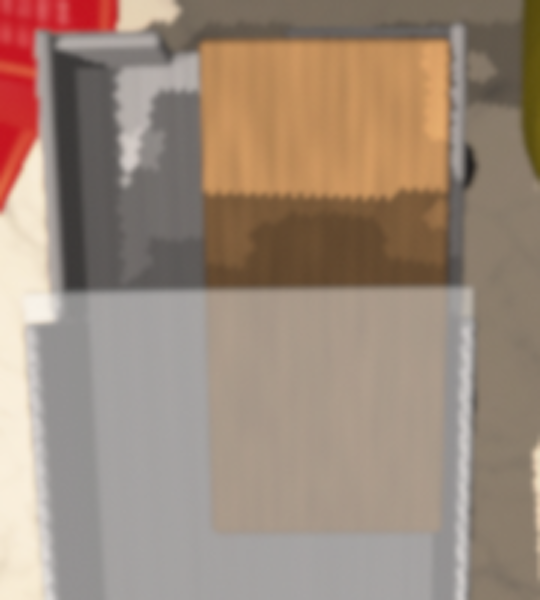

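View pics/w14d.png

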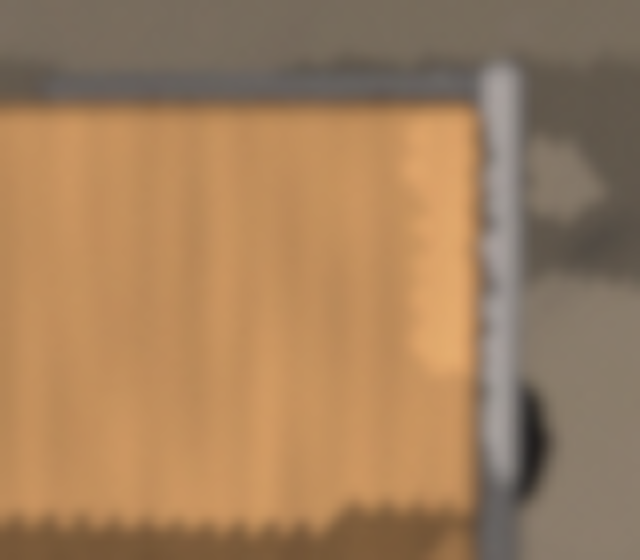

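```bash
python3 - <<'E'
from h import *
import pickle
o=pickle.load(open("o14.pkl","rb"))
i=cv2.imread("pics/w14.png")
for r in (65,75,85,95): print(r,[tuple(int(v) for v in i[r,c]) for c in range(355,367)])
print("carton R/L", ondeck([(359.7,60),(359.5,90),(277,60),(278,90),(356.8,215),(281,215)],.034,o))
print("carton front/rear", ondeck([(320,53),(320,217)],.034,o), "stop top inner", ondeck([(320,52.5)],.026,o))
print("wall R inner top z30", ondeck([(360.3,70),(360.0,95)],.030,o),"outer",ondeck([(364.9,60),(364.6,95)],.030,o))
print("wall L outer top", ondeck([(210+38/3,60)],.03,o),"cover corners z60",ondeck([(210+25/3,138),(210+471/3,136.5)],.06,o))
E
```

```text
65 [(106, 163, 220), (107, 165, 222), (104, 161, 218), (95, 146, 198), (86, 124, 163), (101, 118, 139), (133, 139, 148), (149, 153, 159), (146, 149, 155), (125, 129, 135), (103, 111, 119), (97, 110, 121)]
75 [(108, 166, 223), (109, 168, 224), (108, 165, 222), (99, 151, 204), (89, 127, 168), (93, 111, 134), (115, 120, 130), (136, 139, 145), (140, 143, 149), (124, 128, 134), (104, 112, 120), (94, 106, 116)]
85 [(108, 167, 223), (108, 167, 223), (106, 163, 220), (98, 148, 200), (97, 129, 165), (122, 133, 149), (148, 152, 160), (154, 157, 164), (142, 145, 152), (123, 129, 136), (109, 120, 131), (106, 121, 134)]
95 [(97, 148, 201), (97, 148, 201), (93, 143, 192), (85, 127, 171), (87, 113, 142), (113, 122, 134), (143, 146, 152), (151, 154, 160), (137, 140, 145), (103, 106, 110), (63, 64, 67), (34, 34, 37)]
carton R/L [[  -4.2    2.8   34. ]
 [ -24.9    2.6   34. ]
 [  -4.    62.1   34. ]
 [ -24.6   61.9   34. ]
 [-117.8    2.5   34. ]
 [-117.5   62.2   34. ]]
carton front/rear [[   0.5   31.3   34. ]
 [-119.3   31.5   34. ]] stop top inner [[ 2.5 31.2 26. ]]
wall R inner top z30 [[-10.4   1.8  30. ]
 [-27.9   1.7  30. ]] outer [[ -3.5  -1.4  30. ]
 [-27.9  -1.7  30. ]]
wall L outer top [[ -2.5 102.3  30. ]] cover corners z60 [[-58.3 101.1  60. ]
 [-58.1  -0.3  60. ]]
```

The carton lies in the corner. Relative to the outer faces of both walls its gap to the right wall is about 0.2 mm, it is parallel to the wall, and its front edge sits on the stop. Next I check the flap from the staff side.

Call:
jog_arm:
  steps:
    - {"claw": 255,"delta_pos": [-20,0,30],"turn": [0,0,0]}
    - {"claw": 255,"delta_pos": [0,0,45],"turn": [0,0,0]}
    - {"claw": 255,"delta_pos": [0,0,45],"turn": [0,0,0]}
    - {"claw": 255,"delta_pos": [0,0,45],"turn": [0,0,0]}
    - {"claw": 255,"delta_pos": [0,0,45],"turn": [0,0,0]}
    - {"claw": 255,"delta_pos": [0,0,20],"turn": [0,8,0]}
    - {"claw": 255,"delta_pos": [0,0,0],"turn": [0,8,0]}
    - {"claw": 255,"delta_pos": [0,0,0],"turn": [0,8,0]}
    - {"claw": 255,"delta_pos": [0,0,0],"turn": [0,8,0]}
    - {"claw": 255,"delta_pos": [0,0,0],"turn": [0,8,0]}
    - {"claw": 255,"delta_pos": [0,0,0],"turn": [0,0,0]}
    - {"claw": 255,"delta_pos": [0,0,0],"turn": [0,0,0]}

```text
t: 18.7
position: [0.4635, -0.2456, 0.3942]
tcp_rot: [-2.603, 1.33, -0.186]
contact_force: [0.7, 0.1, 0.2]
opening: 0.0004
```

```bash
python3 - <<'E'
from h import *
o=observe(); print(indeck(),o["t"],o["contact_force"].round(1))
i=get_image("wrist"); cv2.imwrite("pics/w15.png",i); cv2.imwrite("pics/t15.png",get_image("top"))
a=cv2.imread("pics/t15.png"); b=cv2.imread("pics/top0.png")
for n,(x,y) in dict(dip=(271,240),c2=(232,308),c3=(300,293),bottle=(478,215),rice=(461,258)).items():
    s=np.s_[y-20:y+20,x-20:x+20]; print(n,cv2.absdiff(a[s],b[s]).mean().round(1))
E
```

```text
[-366.3   35.3  182. ] 18.7 [0.7 0.1 0.2]
dip 11.3
c2 10.8
c3 9.9
bottle 10.4
rice 16.3
```

View pics/w15.png

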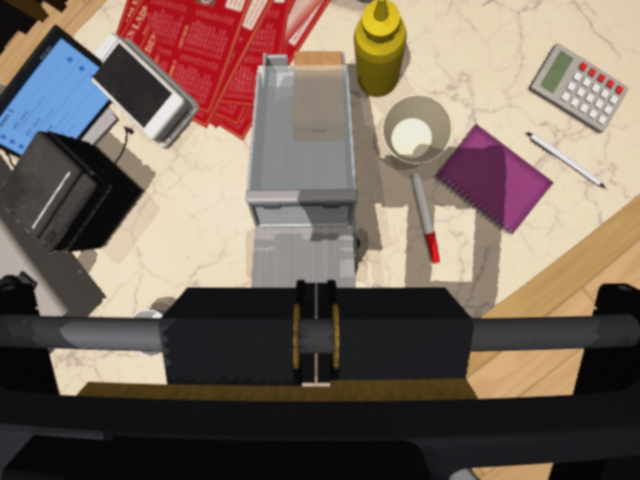

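View pics/t15.png

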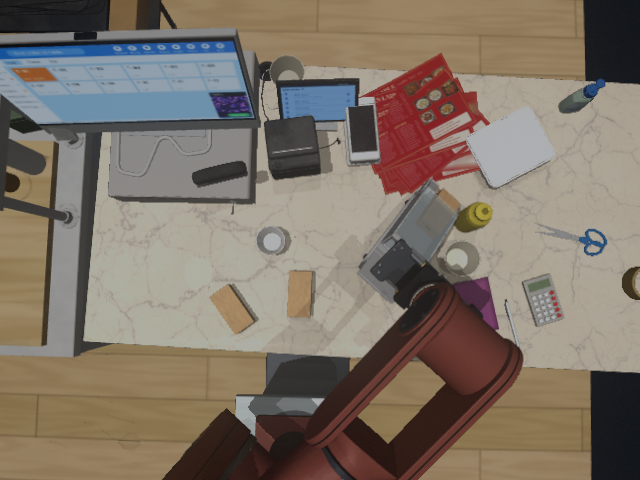

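The flap is shut: its panel fills the mouth at rows 203–228. The bottle, bowl, cup and the other two cartons are where they were. The gripper is clear of everything.

```bash
python3 -c "
from station import *
print(hand_in())"
```

```text
the job is handed in; nothing more can be done
None
```

The brown carton is in the chute's low corner, lid up, and the flap has shut behind it. I handed the job in at about 19 s of the 56 s allowed.

**What I did:** I took the carton farthest to the robot's left and fed it end first through the flap, with the tool square to the sloping floor. I then released it and pushed it past the flap edge with the two fingertips until it slid down by itself.

**Last checks:**
- **Front stop:** the front edge reads within about 0.5 mm of the stop.
- **Right wall:** the gap reads about 0.2 mm, taken relative to the walls' outer faces, and the carton lies parallel to the wall.
- **Flap:** the wrist view shows the panel filling the mouth.
- **Other things:** the cup, bowl, bottle and look-alike cartons look unmoved by eye in the top view.
- **Robot:** the gripper is about 180 mm clear of the chute, touching nothing. The contact forces I read never passed about 7 N.

**What disagreed:**
- My absolute chute calibration was off by about 2.5 mm sideways at the low end, reading the carton's right side at y = 2.6 mm. I relied on the relative reading instead.
- A direct reading of the wall's inner edge put the gap nearer 0.8 mm.
- The picture-difference numbers for the other objects (about 10–16 grey levels) mostly reflect lighting and the arm's shadow, so they prove nothing by themselves.

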